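# Sort two tested power packs by tag and lock the good one away

### The arm

A 6-joint arm with a two-finger parallel gripper is mounted at the origin on the work surface. World frame = base frame: x ahead of the robot, y to its left, z up, the work surface at z = 0. Lengths are in mm, angles in rad, forces in N, time in s.
With the tool pointing down it reaches from about 350 to 1000 mm from the base axis. Payload 7.1 kg.
Tool frame: the origin (TCP) lies at the very end of the fingers, on their centre line; the grasp point (between the pads) lies 19 mm behind it; z points along the fingers, y is the line along which they close (so a half turn about z gives the same grasp; the last joint's range is limited). The gripper opens to 85 mm and grips with 20 to 120 N. Pads are 22 mm wide; open, the fingers measure 114 mm over their backs; the gripper's body (76 mm by 85 mm) begins 54 mm behind the grasp point. The pads swing forward as they close: fully open they stand 13 mm farther back than shut.
Start: joints at [-1.329, 0.423, 1.63, -0, 1.089, -0.019], TCP at [161.177, -603.843, 231.319] pointing down, gripper open.
Joint ranges: [-3, 3], [-0.9, 2.11], [0.09, 2.58], [-1.31, 4.45], [0.11, 2.69], [-2.54, 2.54]. Speed limits (rad/s): [2.39, 2.39, 3.01, 3.14, 3.14, 3.14].

### API

Orientations are given as a 3x3 rotation matrix whose columns are the frame's x, y, z axes.
In Python, from cell import bot gives the robot as it stands.
- The arm moves only by the shell command python3 -m handwheel 'ROWS'. ROWS is JSON, a list of rows, each a list of 3 entries, a list of its own where there are three numbers: the finger opening in mm, from 0 to 85.4, then the shift along the tool's x, y, z in units of 0.12 m (1.0 is 0.12 m), then the turn, a rotation vector about the tool's x, y, z in units of 180 degrees (1.0 is 180 degrees). In form: [[claw, [dx, dy, dz], [wx, wy, wz]], ...]. A call has 1 to 12 rows; each row is the pose to reach, as a shift and turn from the pose commanded when the call began, along the tool's axes at that moment, turning the shorter way round; what a row does not reach only later rows make up. A row lasts 1/12 s, in which the tool goes at most 41.7 mm and 7.16 degrees, less where a joint would pass 70% of its speed; a pose out of reach is approached as far as the arm can. A call with a number of a shift or a turn outside -1 to 1 is refused whole. A call with a gripper value outside its range is refused whole. The fingers move at their own pace and stop on an object; the grip force is fixed at half the most. Time passes only in rows, so rows that repeat a pose let the fingers close. It gives the time, the measured TCP pose, the force, the opening and the grip force at its end, in the units of the state.
- bot.get_state(): the state, without advancing time (a new reading comes with each control period).
- bot.read_camera(name): name is "scene" or "top"; returns the picture (480x640x3 uint8, red, green, blue); there is no depth.
- bot.camera_info(name): a dict with "camera_matrix" (3x3 intrinsics, pixels), "xyz" and "attitude" of the camera in the world. Camera axes: x right, y up, looking along -z (the intrinsics and any distortion apply to the point x, -y, -z); pixel columns grow to the right and rows downward; lengths in mm; the calibration is good to about 2 mm. A picture is of the moment at which its call begins. camera_info takes no time and is no camera call.
- bot.job_done(): hands the job in; it is judged then, once.
Trained networks look in the newest picture that a camera, given by its name, has taken for a name from the list of things; names that differ only in an ending like _2 or _b are one class to them, and where a whole thing is asked for, a point or a joint stands for the part that bears it (a point fixed in the world has none). Each returns a list of dicts, best first, with "p" (0 to 1); they miss things now and then, are a little off and sometimes report something else, mostly with a low value. They report only what shows in the picture. A call takes as long as a camera call. They do not tell look-alikes from the thing itself.
- bot.trace(label, camera): "pixels" (480x640 bool, what is visible of it) and "extent" ([left, top, right, bottom] in pixels, round what is visible of it).
The state is a dict: "t": time; "joints": joint angles; "joint_velocities": joint speeds; "tau": joint torques, N m; "eef_pos": TCP position; "orientation": TCP orientation; "ft_force": force on the tool from outside, world axes, zero at the start; "wrist_torque": the same for the moment, N m; "finger_gap": opening from 0.0 (shut) to 1.0 (fully open); "grasp_force": force on a finger pad.
Only numpy, scipy, OpenCV 4.12 (cv2) and the standard library are available. Lean on these libraries where they do the work, as an engineer would, in place of code of your own. Each camera call takes 0.05 s, during which the arm holds its last target. There are 200 camera calls.

### The job

Sort the two power packs standing in the aluminium rack by the shape of their white tag. The one with the round tag has passed: lay it flat on the grey desk pad and let go, pick it up again across its width, seat it flat in the grey cradle, then slide the cradle's lock by its black grip fully home over the pack. The one with the long bar tag is a reject: at any time, stand it upright on its long edge, tag up, in the wooden sleeve; leave the mug and stapler where they are.

Things in the scene. Friction and masses are not known exactly. Their poses are not given: they have to be found in the camera images.
- round_pack: black power pack, a slab 110 x 26 x 62 mm, 0.24 kg, with a round white tag: 20 mm disc on its top edge and 34 mm disc on both broad faces. It starts standing on a long edge in one bay of the rack. Origin: centre of the 110 x 26 mm long edge it stands on; x along its 110 mm length, y through its 26 mm thickness, z up its 62 mm width
- round_pack_center (a point): centre of the round-tag pack's slab, 31 mm above round_pack along its z; same axes
- bar_pack: the same black slab, 110 x 26 x 62 mm, 0.24 kg, with a long white bar tag: 70 x 12 mm on its top edge, 70 x 16 mm on both broad faces. It starts standing on a long edge in the other bay of the rack. Origin and axes as for round_pack
- bar_pack_center (a point): centre of the bar-tag pack's slab, 31 mm above bar_pack along its z; same axes
- rack: fixed aluminium rack 136 x 160 mm with two parallel bays 35 mm wide and 124 mm long, centred 40 mm to either side (y) of its middle, running along x. Floor 6 mm thick, side walls up to 28 mm above the desk, end lips up to 16 mm. Origin: centre of its underside; z up
- pad: fixed grey desk pad 190 (x) x 220 (y) x 3 mm thick; origin: centre of its underside; z up
- cradle: fixed grey plastic cradle; origin on the desk under the middle of its nest; x along the nest towards the lock, y across, z up. Base 8 mm thick, x -70 to 165 mm, y -44 to 44 mm. End stops at x = -60 and 60 mm are 50 mm long, tops 20 mm above the desk. Four corner ribs at y = +-36 mm, tops at 22 mm, stand only between |x| = 42 and 60 mm: the middle of each long side is open for fingers
- nest (a point): where the middle of a seated pack comes: 21 mm above cradle, same axes. The nest, 120 (x) x 72 (y) mm inside, takes a pack lying flat on a broad face with its length along x, either end and either face up
- lock (a joint): sliding lock of the cradle: 0 m = open, grows as it slides along the cradle's -x, 0.050 m = fully home at its end stop. Starts between 0 and 0.010. A steel carriage carries a tongue 30 mm wide, its underside 38 mm and its top 46 mm above the desk, whose tip is at cradle x = 72 mm minus the joint value, so that it passes 4 mm over a seated pack
- lock_grip (a point): point to hold on the lock's upright black grip, a block 28 mm (cradle x) x 16 mm (cradle y) whose top is 84 mm and foot 46 mm above the desk; this point is 70 mm above the desk on the block's upright axis, at cradle x = 134 mm minus the joint value, y = 0
- sleeve: fixed wooden sleeve 142 x 66 mm for one pack standing on its long edge: bay 126 mm long (x) and 39 mm wide (y), floor 6 mm thick, walls up to 32 mm above the desk. Origin: centre of its underside; z up
- mug: white mug, 80 mm wide, 90 mm high, bystander; origin: centre of its underside
- stapler: black stapler 140 x 36 x 48 mm, bystander; origin: centre of its underside, x along its length
Mind the look-alikes: they are no part of the job. Leave any yellow look-alike of the cradle alone.

How it is judged:
By the outcome, as a careful person would: the job done as asked, in the order asked, and still so for the second after the job is handed in, with the robot touching nothing.
It also fails if it takes over 72 s, if anything falls off the work surface, if the arm or the gripper's body presses on something with over 40 N, if the wrist force passes 120 N, or if a joint passes its speed limit or range.

## Working session

There is one attempt and no reset: what is moved stays moved. The work goes in short steps, Python scripts to look and compute and a shell command to move; the robot and the scene stay as the last step left them, time stands still between calls to the robot, and variables do not carry over. Pictures are saved under pics/ and viewed, at most 10 in all, crops included, and the job is handed in when it is done.

```bash
mkdir -p pics; ls; python3 - <<'E'
from cell import bot
import cv2
for c in("scene","top"):
    im=bot.read_camera(c); cv2.imwrite(f"pics/{c}0.png",im[:,:,::-1]); print(c,bot.camera_info(c))
    for n in("round_pack","bar_pack","rack","pad","cradle","lock_grip","sleeve","mug","stapler"):
        print(n,[(round(r["p"],2),[round(float(v)) for v in r["extent"]]) for r in bot.trace(n,c)][:4])
s=bot.get_state();print({k:s[k] for k in("t","eef_pos","orientation","finger_gap")})
E
```

```text
pics
scene {'camera_matrix': array([[507.87161192,   0.        , 325.59260376],
       [  0.        , 507.87161192, 233.58616579],
       [  0.        ,   0.        ,   1.        ]]), 'xyz': array([1030.50071858,  892.10608511,  785.64702695]), 'attitude': array([[-0.85081752, -0.29504779,  0.43480611],
       [ 0.52534121, -0.4599389 ,  0.71587207],
       [-0.01123223,  0.83749807,  0.54632483]])}
round_pack [(0.65, [225, 181, 256, 210])]
bar_pack [(0.83, [246, 188, 275, 220])]
rack [(0.63, [218, 204, 282, 228])]
pad [(0.58, [289, 233, 394, 295])]
cradle [(0.88, [452, 248, 554, 316]), (0.74, [369, 313, 483, 394])]
lock_grip [(0.83, [431, 307, 470, 347]), (0.59, [509, 247, 541, 283])]
sleeve [(0.64, [229, 273, 295, 312])]
mug [(0.97, [293, 331, 343, 393]), (0.67, [190, 218, 230, 254])]
stapler [(0.95, [188, 221, 232, 254])]
top {'camera_matrix': array([[468.79404764,   0.        , 316.19598462],
       [  0.        , 468.79404764, 239.87475674],
       [  0.        ,   0.        ,   1.        ]]), 'xyz': array([ 394.84063108,   -8.27796735, 1065.70913858]), 'attitude': array([[ 0.02
[... 199 characters left out ...]
7, 481, 250])]
rack [(0.64, [432, 182, 515, 260]), (0.62, [290, 123, 330, 185])]
pad [(0.59, [264, 210, 362, 298])]
cradle [(0.79, [122, 184, 173, 290]), (0.77, [146, 315, 194, 431]), (0.42, [126, 245, 152, 278])]
lock_grip [(0.72, [150, 386, 177, 431]), (0.71, [127, 240, 151, 277])]
sleeve [(0.93, [291, 122, 332, 185])]
mug [(0.74, [147, 115, 205, 160])]
stapler [(0.8, [416, 113, 447, 181])]
{'t': 1.0, 'eef_pos': array([ 161.18437477, -603.8384229 ,  231.31873308]), 'orientation': array([[ 9.66182463e-01,  2.57859357e-01,  1.68001739e-06],
       [ 2.57859357e-01, -9.66182463e-01,  1.53811563e-05],
       [ 5.58937841e-06, -1.44277953e-05, -1.00000000e+00]]), 'finger_gap': 0.99837367112474}
```

View pics/top0.png

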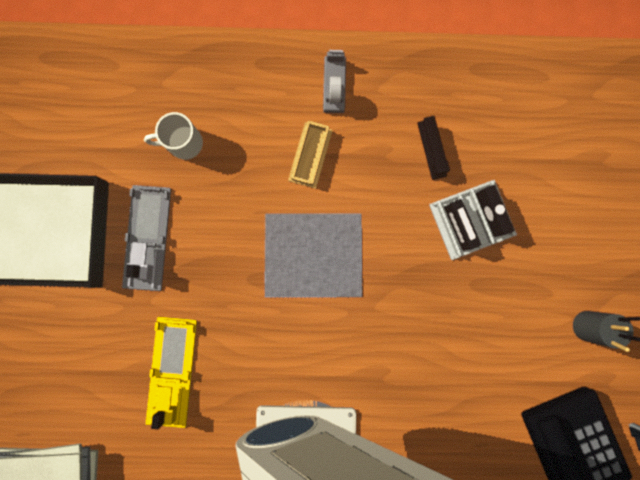

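View pics/scene0.png

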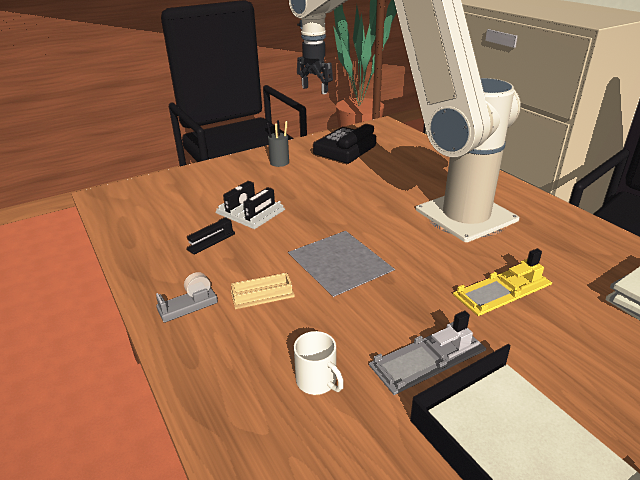

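The top view shows the round tag in the right bay (≈500,210), the bar tag in the left bay (≈463,225), the grey cradle at (148,238) with its lock toward the robot, the yellow look-alike at (172,372), the sleeve at (310,155) and the pad at (313,255). Next I'll fit poses using the masks from both cameras.

```bash
cat > fit.py <<'E'
import numpy as np, cv2
from scipy.optimize import minimize
from cell import bot
INF={c:bot.camera_info(c) for c in("scene","top")}
def proj(P,c):
    i=INF[c]; q=(np.atleast_2d(P)-i["xyz"])@i["attitude"]; q=q*[1,-1,-1]
    u=q@i["camera_matrix"].T; return u[:,:2]/u[:,2:]
def ray(uv,c,z):
    i=INF[c]; d=np.linalg.inv(i["camera_matrix"])@[uv[0],uv[1],1]; d=i["attitude"]@(d*[1,-1,-1])
    return i["xyz"]+d*(z-i["xyz"][2])/d[2]
def box(x0,x1,y0,y1,z0,z1): return np.array([[x,y,z] for x in(x0,x1) for y in(y0,y1) for z in(z0,z1)],float)
M={"pack":[box(-55,55,-13,13,28,68)],"pad":[box(-95,95,-110,110,0,3)],"sleeve":[box(-71,71,-33,33,0,32)],
"rack":[box(-68,68,-80,80,0,16),box(-62,62,-80,80,0,28),box(-55,55,27,53,6,68),box(-55,55,-53,-27,6,68)],"stapler":[box(-70,70,-18,18,0,48)],
"cradle":[box(-70,165,-44,44,0,8),box(-60,-55,-25,25,0,20),box(55,60,-25,25,0,20)]}
def fit(model,masks,x0,roi=None):
    S=4
    big={c:cv2.resize(m.astype(np.uint8),None,fx=S,fy=S,interpolation=cv2.INTER_LINEAR)>0 if 0 else cv2.resize(m.astype(np.float32),None,fx=S,fy=S)>.5 for c,m in masks.items()}
    def cost(p):
        k,s=np.cos(p[2]/100),np.sin(p[2]/100); R=np.array([[k,-s,0],[s,k,0],[0,0,1]]); t=0
        for c,m in big.items():
            im=np.zeros(m.shape,np.uint8)
            for b in model:
                h=cv2.convexHull((((proj(b@R.T+[p[0],p[1],0],c)+.5)*S-.5)).astype(np.float32))
                cv2.fillConvexPoly(im,np.round(h*16).astype(np.int32),1,shift=4)
            im=im>0; t+=1-(im&m).sum()/(im|m).sum()
        return t/len(big)
    best=None
    for d in(0,60,-60,0):
        st=np.array(x0 if best is None or d else best.x,float); st[2]+=d*.3
        sim=np.array([st,st+[15,0,0],st+[0,15,0],st+[0,0,15]])
        r=minimize(cost,st,method="Nelder-Mead",options=dict(initial_simplex=sim,xatol=.05,fatol=1e-5))
        if best is None or r.fun<best.fun: best=r
    return [round(float(v),2) for v in best.x[:2]]+[round(float(best.x[2]/100),4)],round(best.fun,3)
def mask(n,c,near):
    rs=bot.trace(n,c); g=[r for r in rs if abs((r["extent"][0]+r["extent"][2])/2-near[0])<40 and abs((r["extent"][1]+r["extent"][3])/2-near[1])<40]
    return g[0]["pixels"] if g else None
E
python3 - <<'E'
from fit import *
import pickle
I={c:bot.read_camera(c) for c in("scene","top")}
near={"round_pack":((241,196),(497,211)),"bar_pack":((260,204),(463,223)),"rack":((250,210),(473,221)),"pad":((341,264),(313,254)),"cradle":((426,353),(148,237)),"lock_grip":((450,327),(139,260)),"sleeve":((262,292),(311,153)),"stapler":((210,237),(432,147))}
T={n:{c:mask(n,c,p) for c,p in zip(("scene","top"),v)} for n,v in near.items()}
for n in T:
    print(n,{c:(None if m is None else int(m.sum())) for c,m in T[n].items()})
u=lambda *a:{c:np.any([T[n][c] for n in a if T[n][c] is not None],axis=0) for c in("scene","top")}
g={"rack":u("rack","round_pack","bar_pack"),"pad":u("pad"),"sleeve":u("sleeve"),"stapler":u("stapler")}
for n,m in g.items():
    x=ray(np.mean(near[n][1:],0),"top",20); yaw={"rack":20,"pad":0,"sleeve":-20,"stapler":20}[n]
    for cs in(("scene","top"),("top",),("scene",)): print(n,cs,fit(M[n],{c:m[c] for c in cs},[x[0],x[1],yaw]))
for n in("round_pack","bar_pack"):
    x=ray(near[n][1],"top",50); print(n,fit(M["pack"],{"top":T[n]["top"]},[x[0],x[1],20]),fit(M["pack"],u(n),[x[0],x[1],20]))
    # white tag
    im=I["top"].astype(int); w=(im.min(2)>190); a=near[n][1]; roi=np.zeros_like(w); roi[a[1]-25:a[1]+28,a[0]-18:a[0]+18]=1
    k,l,st,ce=cv2.connectedComponentsWithStats((w&roi.astype(bool)).astype(np.uint8))
    for j in range(1,k):
        if st[j,4]>8:
            ys,xs=np.nonzero(l==j); P=np.array([ray(q,"top",68)[:2] for q in zip(xs,ys)]); e,v=np.linalg.eigh(np.cov(P.T)); d=v[:,1]*np.sign(v[0,1])
            print("  tag",ce[j].round(1),st[j,4],ray(ce[j],"top",68).round(1),"yaw",round(float(np.arctan2(d[1],d[0])),3),np.sqrt(e*12).round(1))
# cradle, yaw ~ pi (lock toward robot)
x=ray((148,215),"top",10)
m=u("cradle","lock_grip")
# lock box for fitting
full=M["cradle"]+[box(62,150,-15,15,8,46),box(115,143,-8,8,46,84)]
for cs in(("scene","top"),("top",),("scene",)): print("cradle",cs,fit(full,{c:m[c] for c in cs},[x[0],x[1],314]))
pickle.dump(T,open("T.pkl","wb"))
E
```

```text
round_pack {'scene': 540, 'top': 1096}
bar_pack {'scene': 618, 'top': 990}
rack {'scene': 740, 'top': 1931}
pad {'scene': 3621, 'top': 8369}
cradle {'scene': 4131, 'top': 4064}
lock_grip {'scene': 925, 'top': 665}
sleeve {'scene': 1515, 'top': 1836}
stapler {'scene': 939, 'top': 1119}
rack ('scene', 'top') ([535.21, -367.27, 0.3888], np.float64(0.102))
rack ('top',) ([534.9, -363.82, 0.391], np.float64(0.108))
rack ('scene',) ([531.63, -369.7, 0.402], np.float64(0.084))
pad ('scene', 'top') ([445.11, -7.27, 0.0266], np.float64(0.041))
pad ('top',) ([447.44, -7.19, 0.0343], np.float64(0.025))
pad ('scene',) ([443.05, -8.0, 0.0292], np.float64(0.039))
sleeve ('scene', 'top') ([674.48, 5.41, -0.2548], np.float64(0.101))
sleeve ('top',) ([675.47, 4.7, -0.2381], np.float64(0.068))
sleeve ('scene',) ([675.38, 7.39, -0.307], np.float64(0.125))
stapler ('scene', 'top') ([693.55, -273.2, 0.3492], np.float64(0.2))
stapler ('top',) ([696.48, -273.26, 0.2107], np.float64(0.228))
stapler ('scene',) ([694.62, -272.01, 0.4027], np.float64(0.155))
round_pack ([550.67, -403.16, 0.4081], np.float64(0.12)) ([550.16, -400.63, 0.4615], np.float64(0.104))
  tag [499.6 208.9] 52 [ 551.8 -405.5   68. ] yaw 1.504 [14.9 16. ]
  tag [486.7 227. ] 31 [ 511.8 -377.6   68. ] yaw 0.4 [ 2.9 56.6]
bar_pack ([517.66, -331.65, 0.4122], np.float64(0.071)) ([517.42, -330.69, 0.4301], np.float64(0.116))
  tag [470.5 202.7] 22 [ 563.6 -342.9   68. ] yaw 0.421 [ 4.7 26. ]
  tag [476.6 202.5] 13 [ 564.4 -356.    68. ] yaw 0.369 [ 2.7 26.4]
  tag [466.4 223.5] 154 [ 518.3 -334.    68. ] yaw 0.407 [10.6 67.3]
  tag [451.5 234.6] 44 [ 493.5 -301.9   68. ] yaw 0.388 [ 3. 77.]
  tag [447.9 241.8] 79 [ 477.7 -294.5   68. ] yaw 0.329 [ 9.2 41.5]
cradle ('scene', 'top') ([523.73, 369.2, 3.1066], np.float64(0.055))
cradle ('top',) ([523.98, 369.72, 3.0996], np.float64(0.039))
cradle ('scene',) ([521.57, 367.82, 3.0998], np.float64(0.062))
```

```bash
python3 - <<'E'
import cv2
a=cv2.imread("pics/top0.png");s=cv2.imread("pics/scene0.png")
A=cv2.resize(a[175:300,110:190],None,fx=4.6,fy=4.6,interpolation=cv2.INTER_CUBIC)
B=cv2.resize(s[300:400,360:490],(420,323),interpolation=cv2.INTER_CUBIC)
C=cv2.resize(a[170:265,420:525],(280,253),interpolation=cv2.INTER_CUBIC)
import numpy as np
o=np.zeros((600,800,3),np.uint8);o[:A.shape[0],:A.shape[1]]=A;o[:323,378:798]=B;o[330:583,378:658]=C
cv2.imwrite("pics/crop1.png",o)
E
```

```text
(no output)
```

View pics/crop1.png

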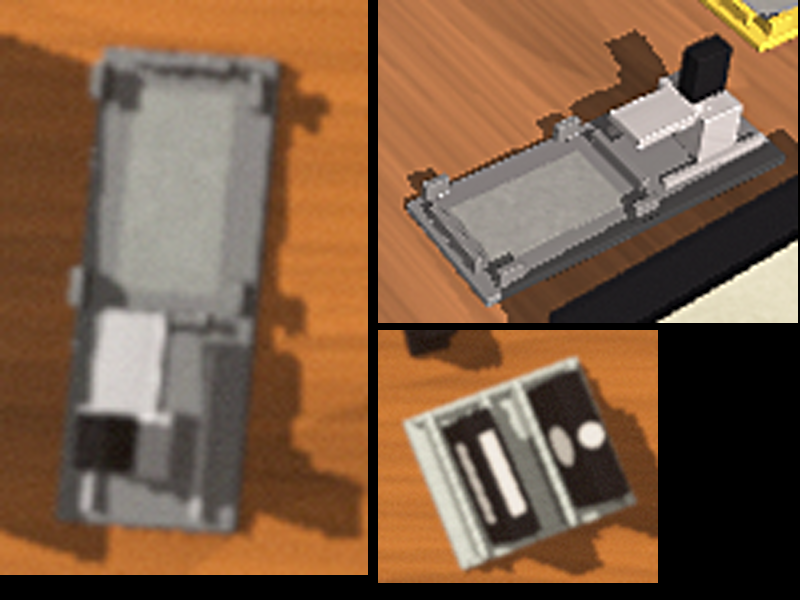

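Both tag centres (551.8,-405.5) and (518.3,-334.0) lie 79 mm apart, which fits the 80 mm bay spacing, at yaw ≈0.41. The cradle is at about (524,369), yaw 3.10, the sleeve at (675,5), yaw -0.25, and the pad at (446,-7). Bar pack first.

```bash
cat > go.py <<'E'
import sys,numpy as np
from scipy.spatial.transform import Rotation as Ro
from cell import bot
# go.py x y z yaw [tilt]  : tool x at world yaw; tilt about tool x (rad). Prints shift/turn in units from pose now
def R(yaw,tilt=0):
    c,s=np.cos(yaw),np.sin(yaw); return np.array([[c,s,0],[s,-c,0],[0,0,-1]])@Ro.from_rotvec([tilt,0,0]).as_matrix()
if __name__=="__main__":
    st=bot.get_state(); R0=np.array(st["orientation"]); p=np.array(st["eef_pos"])
    a=[float(v) for v in sys.argv[1:]]; T=R(a[3],a[4] if len(a)>4 else 0)
    d=R0.T@(np.array(a[:3])-p)/120; w=Ro.from_matrix(R0.T@T).as_rotvec()/np.pi
    print("shift",d.round(3),"turn",w.round(4),"deg",(w*180).round(1),"| t",round(st["t"],2),"pos",p.round(1),"q",np.round(st["joints"],2),"gap",round(st["finger_gap"]*85.4,1))
E
python3 go.py 518.3 -334 160 0.41; python3 -m handwheel -h 2>&1 | head -5
python3 - <<'E'
from fit import *
for uv in((413,385),(413,425),(508,348)): print(ray(uv,"scene",0).round(),ray(uv,"scene",60).round())
for uv in((108,178),(104,286)): print(ray(uv,"top",0).round(),ray(uv,"top",60).round())
E
```

```text
shift [ 3.455 -1.405  0.594] turn [-0.     -0.     -0.0475] deg [-0.  -0.  -8.5] | t 1.9 pos [ 161.2 -603.9  231.3] q [-1.33  0.42  1.63  0.    1.09 -0.02] gap 85.5
invalid input: not JSON, or not a number
[545. 411.   0.] [582. 448.  60.]
[603. 481.   0.] [636. 512.  60.]
[314. 442.   0.] [369. 476.  60.]
[610. 469.   0.] [598. 442.  60.]
[363. 463.   0.] [365. 436.  60.]
```

```bash
python3 -m handwheel '[[85,[0.87,-0.35,0],[0,0,0]],[85,[0.87,-0.35,0],[0,0,0]],[85,[0.87,-0.35,0],[0,0,0]],[85,[0.87,-0.35,0],[0,0,0]]]'
python3 -m handwheel '[[85,[0.87,-0.35,0.1],[0,0,0]],[85,[0.87,-0.35,0.1],[0,0,0]],[85,[0.87,-0.35,0.1],[0,0,0]],[85,[0.87,-0.35,0.1],[0,0,0]]]' | tail -1
python3 -m handwheel '[[75,[0.87,-0.35,0.2],[0,0,0]],[75,[0.87,-0.35,0.2],[0,0,0]],[75,[0.87,-0.35,0.2],[0,0,0]],[75,[0.87,-0.35,0.2],[0,0,0]]]' | tail -1
python3 -m handwheel '[[55,[0.845,-0.355,0.3],[0,0,-0.0475]],[55,[0.845,-0.355,0.3],[0,0,-0.0475]],[55,[0.845,-0.355,0.3],[0,0,-0.0475]],[55,[0.845,-0.355,0.3],[0,0,-0.0475]],[55,[0.845,-0.355,0.3],[0,0,-0.0475]],[55,[0.845,-0.355,0.3],[0,0,-0.0475]]]' | tail -1
python3 go.py 518.3 -334 40 0.41
python3 - <<'E'
from fit import *
from cell import bot
im={c:bot.read_camera(c)[:,:,::-1] for c in("top","scene")}
o=np.hstack([cv2.resize(im["top"][150:290,400:540],(400,400)),cv2.resize(im["scene"][130:250,190:310],(400,400))])
cv2.imwrite("pics/g1.png",o)
E
```

```text
t: 2.23
eef_pos: [254.6, -533.3, 231.3]
orientation: [[0.965, 0.261, 0.001], [0.261, -0.965, 0.002], [0.001, -0.001, -1.0]]
ft_force: [0.2, 0.1, -0.1]
finger_gap: 0.994
grasp_force: 0.0
grasp_force: 0.0
grasp_force: 0.0
grasp_force: 0.0
shift [ 0.007 -0.004  0.995] turn [0.0001 0.0001 0.    ] deg [0. 0. 0.] | t 3.4 pos [ 517.8 -334.8  159.4] q [-0.59  0.5   1.7  -0.    0.95  0.57] gap 55.0
```

View pics/g1.png

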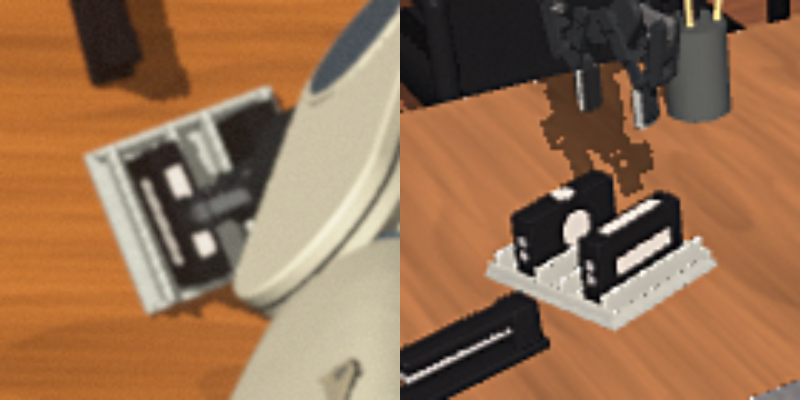

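The crop shows the fingers straddling the middle of the bar tag (left panel ≈205,200), so I'm descending to grip.

```bash
python3 -m handwheel '[[55,[0,0,0.25],[0,0,0]],[55,[0,0,0.5],[0,0,0]],[55,[0,0,0.75],[0,0,0]],[55,[0,0,0.99],[0,0,0]],[55,[0,0,0.99],[0,0,0]]]' | grep -E "t:|pos|force|gap"
python3 -m handwheel '[[10,[0,0,0],[0,0,0]],[10,[0,0,0],[0,0,0]],[10,[0,0,0],[0,0,0]],[10,[0,0,0],[0,0,0]],[10,[0,0,0],[0,0,0]],[10,[0,0,0],[0,0,0]],[10,[0,0,0],[0,0,0]],[10,[0,0,0],[0,0,0]]]'| grep -E "t:|pos|force|gap"
python3 go.py 517.8 -334.8 160 0.41
```

```text
t: 3.92
eef_pos: [514.3, -333.2, 36.0]
ft_force: [-1.7, 1.0, 0.3]
finger_gap: 0.647
grasp_force: 0.0
t: 4.58
eef_pos: [519.3, -335.1, 42.7]
ft_force: [-1.6, -0.5, 7.9]
finger_gap: 0.295
grasp_force: 60.3
shift [-0.009 -0.004 -0.977] turn [ 0.001  -0.0005  0.0001] deg [ 0.2 -0.1  0. ] | t 4.58 pos [ 519.3 -335.1   42.7] q [-0.59  0.67  1.74 -0.    0.73  0.57] gap 25.2
```

```bash
python3 -m handwheel '[[10,[0,0,-0.25],[0,0,0]],[10,[0,0,-0.5],[0,0,0]],[10,[0,0,-0.75],[0,0,0]],[10,[0,0,-0.99],[0,0,0]],[10,[0,0,-0.99],[0,0,0]]]' | grep -E "t:|pos|force|gap"
python3 go.py 675.4 5 160 -0.25;
python3 - <<'E'
from fit import *
im={c:bot.read_camera(c)[:,:,::-1] for c in("top","scene")}
o=np.hstack([cv2.resize(im["top"][150:290,400:540],(400,400)),cv2.resize(im["scene"][130:250,190:310],(400,400))])
# sleeve refine: by bright outline of the rim from the empty top picture
m=mask("sleeve","top",(311,153)); M2=[box(-71,71,-33,33,0,32)]
print(fit(M2,{"top":m},[675,5,-25]))
E
```

```text
t: 5.0
eef_pos: [521.5, -336.0, 166.2]
ft_force: [0.6, -0.3, -0.9]
finger_gap: 0.297
grasp_force: 59.9
shift [ 2.309 -2.095  0.047] turn [ 0.0022 -0.0028  0.2101] deg [ 0.4 -0.5 37.8] | t 5.0 pos [ 521.5 -336.   166.2] q [-0.59  0.49  1.69  0.    0.95  0.57] gap 25.3
([676.06, 4.57, -0.2395], np.float64(0.108))
```

```bash
python3 -m handwheel '[[10,[0.8,-0.8,0],[0,0,0]],[10,[0.8,-0.8,0],[0,0,0]],[10,[0.8,-0.8,0],[0,0,0]],[10,[0.8,-0.8,0],[0,0,0]]]' | grep -E "gap"
python3 -m handwheel '[[10,[0.8,-0.8,0],[0,0,0]],[10,[0.8,-0.8,0],[0,0,0]],[10,[0.8,-0.8,0],[0,0,0]],[10,[0.8,-0.8,0],[0,0,0]]]' | grep -E "gap"
python3 -m handwheel '[[10,[0.71,-0.5,0],[0,0,0.21]],[10,[0.71,-0.5,0],[0,0,0.21]],[10,[0.71,-0.5,0],[0,0,0.21]],[10,[0.71,-0.5,0],[0,0,0.21]],[10,[0.71,-0.5,0],[0,0,0.21]],[10,[0.71,-0.5,0],[0,0,0.21]],[10,[0.71,-0.5,0],[0,0,0.21]],[10,[0.71,-0.5,0],[0,0,0.21]],[10,[0.71,-0.5,0],[0,0,0.21]]]' | grep -E "gap"
python3 go.py 675.5 5 41 -0.245
python3 - <<'E'
from fit import *
im={c:bot.read_camera(c)[:,:,::-1] for c in("top","scene")}
o=np.hstack([cv2.resize(im["top"][90:220,240:370],(400,400)),cv2.resize(im["scene"][190:330,190:330],(400,400))])
cv2.imwrite("pics/s1.png",o)
E
```

```text
finger_gap: 0.294
finger_gap: 0.294
finger_gap: 0.294
shift [0.039 0.009 0.978] turn [ 0.0001  0.0005 -0.0011] deg [ 0.   0.1 -0.2] | t 6.57 pos [671.5   7.2 158.4] q [-0.01  0.57  1.57 -0.    1.    1.81] gap 25.1
```

View pics/s1.png

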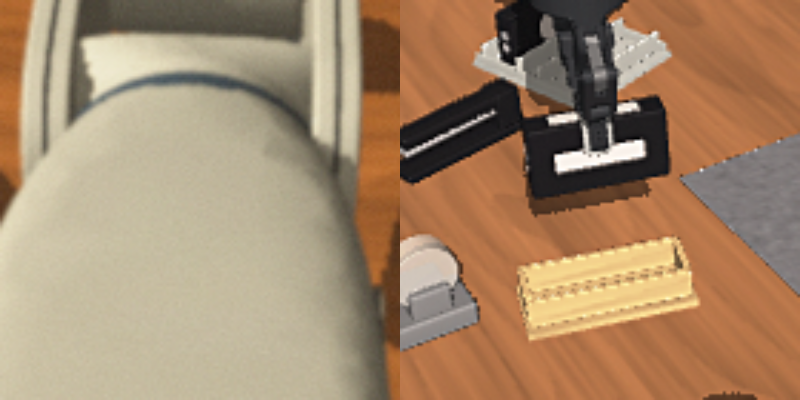

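The scene crop shows the bar pack held level by its middle, parallel to the sleeve and above it. Descending.

```bash
python3 -m handwheel '[[10,[0.03,0.01,0.3],[0,0,0]],[10,[0.03,0.01,0.5],[0,0,0]],[10,[0.03,0.01,0.65],[0,0,0]],[10,[0.03,0.01,0.75],[0,0,0]],[10,[0.03,0.01,0.75],[0,0,0]]]' | grep -E "t:|pos|force|gap"
python3 -m handwheel '[[10,[0,0,0.06],[0,0,0]],[10,[0,0,0.12],[0,0,0]],[10,[0,0,0.18],[0,0,0]],[10,[0,0,0.22],[0,0,0]],[10,[0,0,0.22],[0,0,0]]]' | grep -E "t:|pos|force|gap"
python3 go.py 675.5 5 41 -0.245
```

```text
t: 7.08
eef_pos: [673.3, 5.4, 66.4]
ft_force: [-1.1, 0.1, -2.8]
finger_gap: 0.29
grasp_force: 59.9
t: 7.5
eef_pos: [675.5, 5.8, 42.9]
ft_force: [-0.2, -0.4, -1.1]
finger_gap: 0.296
grasp_force: 60.3
shift [0.001 0.007 0.016] turn [-0.0002 -0.0001 -0.0015] deg [-0.  -0.  -0.3] | t 7.5 pos [675.5   5.8  42.9] q [-0.01  0.73  1.6   0.    0.82  1.81] gap 25.3
```

```bash
python3 -m handwheel '[[10,[0,0,0.015],[0,0,0]],[10,[0,0,0.015],[0,0,0]]]' | grep -E "pos|force|gap"
python3 -m handwheel '[[42,[0,0,0],[0,0,0]],[42,[0,0,0],[0,0,0]],[42,[0,0,0],[0,0,0]],[42,[0,0,0],[0,0,0]],[42,[0,0,-0.2],[0,0,0]],[50,[0,0,-0.5],[0,0,0]],[50,[0,0,-0.8],[0,0,0]],[50,[0,0,-1],[0,0,0]],[50,[0,0,-1],[0,0,0]]]' | grep -E "t:|pos|force|gap"
python3 go.py 551.5 -405 160 0.41
```

```text
eef_pos: [675.6, 5.7, 42.6]
ft_force: [-2.8, 1.3, 7.4]
finger_gap: 0.295
grasp_force: 61.2
t: 8.42
eef_pos: [678.9, 5.4, 167.5]
ft_force: [0.9, -0.4, 1.2]
finger_gap: 0.585
grasp_force: 0.0
shift [-0.184  3.577  0.052] turn [ 0.0003 -0.0032 -0.21  ] deg [  0.1  -0.6 -37.8] | t 8.42 pos [678.9   5.4 167.5] q [-0.01  0.57  1.55 -0.    1.01  1.81] gap 50.0
```

```bash
python3 -m handwheel '[[50,[-0.05,0.95,0],[0,0,0]],[50,[-0.05,0.95,0],[0,0,0]],[50,[-0.05,0.95,0],[0,0,0]],[50,[-0.05,0.95,0],[0,0,0]]]' | grep -E "gap"
python3 -m handwheel '[[50,[-0.05,0.95,0],[0,0,0]],[50,[-0.05,0.95,0],[0,0,0]],[50,[-0.05,0.95,0],[0,0,0]],[50,[-0.05,0.95,0],[0,0,0]]]' | grep -E "gap"
python3 -m handwheel '[[50,[-0.05,0.95,0],[0,0,-0.21]],[50,[-0.05,0.95,0],[0,0,-0.21]],[50,[-0.05,0.95,0],[0,0,-0.21]],[50,[-0.05,0.95,0],[0,0,-0.21]],[50,[-0.05,0.95,0],[0,0,-0.21]],[50,[-0.05,0.95,0],[0,0,-0.21]],[50,[-0.05,0.95,0],[0,0,-0.21]]]' | grep -E "gap"
python3 - <<'E'
from fit import *
I={c:bot.read_camera(c) for c in("scene","top")}
cv2.imwrite("pics/top2.png",I["top"][:,:,::-1]);cv2.imwrite("pics/scene2.png",I["scene"][:,:,::-1])
o=np.hstack([cv2.resize(I["top"][100:210,260:370],(400,400)),cv2.resize(I["scene"][210:330,200:320],(400,400))])
cv2.imwrite("pics/s2.png",o[:,:,::-1])
E
python3 go.py 551.5 -405 45 0.41
```

```text
finger_gap: 0.584
finger_gap: 0.582
finger_gap: 0.583
shift [-0.447  0.573  0.963] turn [-0.0002  0.0001 -0.0004] deg [-0.   0.  -0.1] | t 9.77 pos [ 573.5 -320.7  160.6] q [-0.53  0.55  1.6   0.    0.99  0.63] gap 50.1
```

View pics/s2.png

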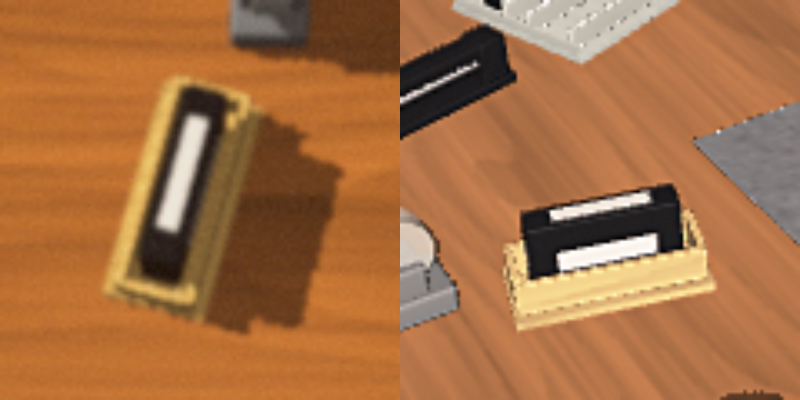

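The bar pack stands in the sleeve, tag up. Now the round pack.

```bash
python3 -m handwheel '[[50,[-0.45,0.57,0],[0,0,0]],[50,[-0.45,0.57,0],[0,0,0]],[50,[-0.45,0.57,0],[0,0,0]],[50,[-0.45,0.57,0],[0,0,0]],[50,[-0.45,0.57,0],[0,0,0]],[50,[-0.45,0.57,0],[0,0,0]]]' | grep -E "pos|gap"
python3 go.py 551.5 -405 45 0.41
```

```text
eef_pos: [551.3, -404.3, 160.8]
finger_gap: 0.586
shift [-0.     0.007  0.965] turn [-0.0003  0.      0.0001] deg [-0.1  0.   0. ] | t 10.27 pos [ 551.3 -404.3  160.8] q [-0.65  0.59  1.54  0.    1.02  0.51] gap 50.1
```

```bash
python3 -m handwheel '[[50,[0,0.005,0.3],[0,0,0]],[50,[0,0.005,0.55],[0,0,0]],[50,[0,0.005,0.8],[0,0,0]],[50,[0,0.005,0.97],[0,0,0]],[50,[0,0.005,0.97],[0,0,0]],[50,[0,0.005,0.97],[0,0,0]]]' | grep -E "pos|force|gap"
python3 -m handwheel '[[10,[0,0,0],[0,0,0]],[10,[0,0,0],[0,0,0]],[10,[0,0,0],[0,0,0]],[10,[0,0,0],[0,0,0]],[10,[0,0,0],[0,0,0]],[10,[0,0,0],[0,0,0]],[10,[0,0,0],[0,0,0]],[10,[0,0,0],[0,0,0]]]'| grep -E "t:|pos|force|gap"
python3 -m handwheel '[[10,[0,0,-0.25],[0,0,0]],[10,[0,0,-0.5],[0,0,0]],[10,[0,0,-0.75],[0,0,0]],[10,[0,0,-0.99],[0,0,0]],[10,[0,0,-0.99],[0,0,0]],[10,[0,0,-0.99],[0,0,0]]]' | grep -E "t:|pos|force|gap"
python3 go.py 432 -7 160 1.5708
```

```text
eef_pos: [551.2, -404.5, 43.8]
ft_force: [0.7, -0.3, 0.3]
finger_gap: 0.586
grasp_force: 0.0
t: 11.43
eef_pos: [552.6, -406.7, 47.0]
ft_force: [-0.0, 2.5, 7.4]
finger_gap: 0.289
grasp_force: 59.4
t: 11.93
eef_pos: [552.3, -407.2, 166.3]
ft_force: [0.6, 0.2, -2.6]
finger_gap: 0.29
grasp_force: 59.6
shift [ 0.41  -3.458  0.038] turn [ 1.700e-03  2.000e-04 -3.695e-01] deg [  0.3   0.  -66.5] | t 11.93 pos [ 552.3 -407.2  166.3] q [-0.65  0.58  1.53 -0.    1.03  0.51] gap 24.8
```

```bash
python3 -m handwheel '[[10,[0.13,-0.98,0],[0,0,0]],[10,[0.13,-0.98,0],[0,0,0]],[10,[0.13,-0.98,0],[0,0,0]],[10,[0.13,-0.98,0],[0,0,0]]]' | grep -E "gap"
python3 -m handwheel '[[10,[0.13,-0.98,0],[0,0,0]],[10,[0.13,-0.98,0],[0,0,0]],[10,[0.13,-0.98,0],[0,0,0]],[10,[0.13,-0.98,0],[0,0,0]]]' | grep -E "gap"
python3 -m handwheel '[[10,[0.13,-0.98,0],[0,0,-0.37]],[10,[0.13,-0.98,0],[0,0,-0.37]],[10,[0.13,-0.98,0],[0,0,-0.37]],[10,[0.13,-0.98,0],[0,0,-0.37]],[10,[0.13,-0.98,0],[0,0,-0.37]],[10,[0.13,-0.98,0],[0,0,-0.37]],[10,[0.13,-0.98,0],[0,0,-0.37]],[10,[0.13,-0.98,0],[0,0,-0.37]],[10,[0.13,-0.98,0],[0,0,-0.37]],[10,[0.13,-0.98,0],[0,0,-0.37]],[10,[0.13,-0.98,0],[0,0,-0.37]]]' | grep -E "gap"
python3 go.py 435 -7 95 1.5708 0.8
```

```text
finger_gap: 0.287
finger_gap: 0.291
finger_gap: 0.285
shift [ 0.475 -0.144  0.563] turn [0.2539 0.0003 0.0009] deg [45.7  0.   0.2] | t 13.52 pos [452.6 -64.  162.5] q [-0.17  0.28  2.04 -0.    0.82 -0.17] gap 24.4
```

```bash
python3 -m handwheel '[[10,[0.475,-0.145,0.2],[0.254,0,0]],[10,[0.475,-0.145,0.3],[0.254,0,0]],[10,[0.475,-0.145,0.4],[0.254,0,0]],[10,[0.475,-0.145,0.56],[0.254,0,0]],[10,[0.475,-0.145,0.56],[0.254,0,0]],[10,[0.475,-0.145,0.56],[0.254,0,0]],[10,[0.475,-0.145,0.56],[0.254,0,0]],[10,[0.475,-0.145,0.56],[0.254,0,0]],[10,[0.475,-0.145,0.56],[0.254,0,0]],[10,[0.475,-0.145,0.56],[0.254,0,0]]]' | grep -E "gap|force|pos"
python3 go.py 435 -7 44 1.5708 0.8
```

```text
eef_pos: [435.5, -7.1, 96.2]
ft_force: [-0.7, 0.4, -1.5]
finger_gap: 0.288
grasp_force: 60.7
shift [0.001 0.308 0.307] turn [0.001  0.0003 0.0001] deg [0.2 0.1 0. ] | t 14.35 pos [435.5  -7.1  96.2] q [-0.03  0.76  1.66 -0.02  1.52 -0.02] gap 24.6
```

```bash
python3 -m handwheel '[[10,[0,0.1,0.1],[0,0,0]],[10,[0,0.2,0.2],[0,0,0]],[10,[0,0.27,0.27],[0,0,0]],[10,[0,0.31,0.31],[0,0,0]],[10,[0,0.31,0.31],[0,0,0]]]' | grep -E "gap|force|pos"
python3 -m handwheel '[[10,[0,0.01,0.01],[0,0,0]],[10,[0,0.02,0.02],[0,0,0]],[10,[0,0.02,0.02],[0,0,0]]]' | grep -E "gap|force|pos"
python3 - <<'E'
from fit import *
I={c:bot.read_camera(c) for c in("scene","top")}
o=cv2.resize(I["scene"][190:310,260:420],(640,480),interpolation=cv2.INTER_CUBIC)
cv2.imwrite("pics/p1.png",o[:,:,::-1])
E
```

```text
eef_pos: [434.6, -7.1, 43.3]
ft_force: [0.8, 0.2, -2.0]
finger_gap: 0.287
grasp_force: 60.7
eef_pos: [435.7, -7.1, 40.7]
ft_force: [1.0, 0.7, -2.8]
finger_gap: 0.291
grasp_force: 60.7
```

View pics/p1.png

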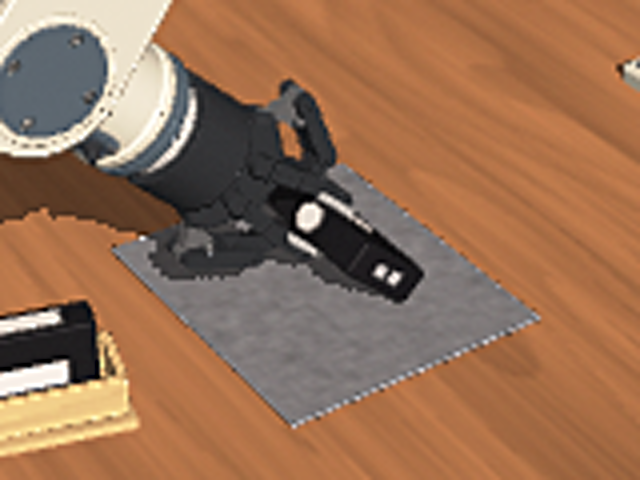

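The pack is held at about 45° just over the pad, with nothing else near. Lowering to contact, then opening.

```bash
python3 -m handwheel '[[10,[0,0.01,0.01],[0,0,0]],[10,[0,0.015,0.015],[0,0,0]],[10,[0,0.015,0.015],[0,0,0]]]' | grep -E "ft_force|pos"
python3 -m handwheel '[[38,[0,0,0],[0,0,0]],[38,[0,0,0],[0,0,0]],[38,[0,0,0],[0,0,0]],[38,[0,0,0],[0,0,0]]]' | grep -E "gap|force|pos"
python3 -m handwheel '[[38,[0,0,-0.07],[0,0,0]],[38,[0,0,-0.14],[0,0,0]],[38,[0,0,-0.21],[0,0,0]],[38,[0,0,-0.28],[0,0,0]],[38,[0,0,-0.35],[0,0,0]],[38,[0,0,-0.45],[0,0,0]],[38,[0,0,-0.7],[0,0,0]],[38,[0,0,-1],[0,0,0]],[38,[0,0,-1],[0,0,0]],[38,[0,0,-1],[0,0,0]]]' | grep -E "gap|force|pos"
python3 - <<'E'
from fit import *
I={c:bot.read_camera(c) for c in("scene","top")}
o=cv2.resize(I["scene"][190:310,260:420],(640,480),interpolation=cv2.INTER_CUBIC)
cv2.imwrite("pics/p2.png",o[:,:,::-1])
r=bot.trace("round_pack","scene");print([(x["p"],x["extent"]) for x in r])
E
```

```text
eef_pos: [435.9, -7.1, 39.4]
ft_force: [2.7, -0.4, 10.7]
eef_pos: [435.4, -7.0, 37.8]
ft_force: [1.5, -0.2, -0.5]
finger_gap: 0.444
grasp_force: 0.3
eef_pos: [523.6, -6.9, 123.1]
ft_force: [0.2, -0.2, 0.6]
finger_gap: 0.446
grasp_force: 0.0
[(0.62, [317.7, 238.8, 363.7, 272.8])]
```

View pics/p2.png

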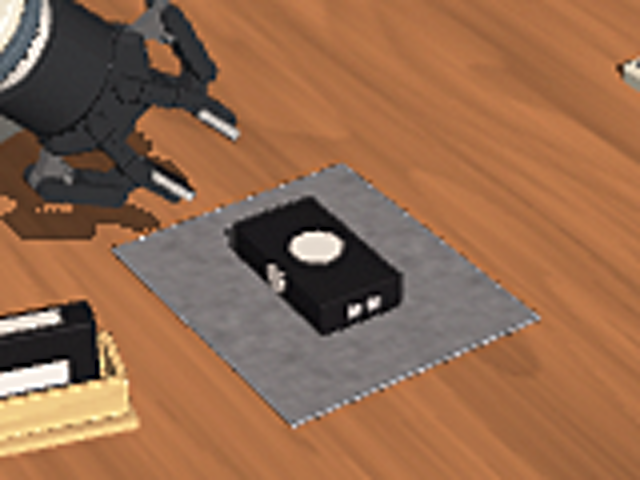

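The pack lies flat, fully on the pad, with the disc at scene pixel ≈(339,252).

```bash
python3 - <<'E'
from fit import *
im=bot.read_camera("scene").astype(int); m=bot.trace("round_pack","scene")[0]["pixels"]
w=(im.min(2)>170)&m; w[:,:]&=True
k,l,st,ce=cv2.connectedComponentsWithStats(w.astype(np.uint8))
for j in range(1,k):
    if st[j,4]>20: print(ce[j].round(1),st[j,4],ray(ce[j],"scene",29).round(1))
print(fit([box(-55,55,-31,31,3,29)],{"scene":m},[446,-7,157]))
E
python3 go.py 448 -7 150 1.5708
```

```text
[338.6 251.1] 72 [443.4 -10.6  29. ]
([443.53, -13.2, 1.5281], np.float64(0.105))
shift [-0.    -0.592  0.262] turn [-2.548e-01  2.000e-04  5.000e-04] deg [-45.9   0.    0.1] | t 16.78 pos [520.   -6.9 120.9] q [-0.03  0.82  1.44 -0.02  1.68 -0.02] gap 38.3
```

```bash
python3 -m handwheel '[[60,[0,-0.2,0],[0,0,0]],[80,[0,-0.59,0.26],[-0.255,0,0]],[80,[0,-0.59,0.26],[-0.255,0,0]],[80,[0,-0.59,0.26],[-0.255,0,0]],[80,[0,-0.59,0.26],[-0.255,0,0]],[80,[0,-0.59,0.26],[-0.255,0,0]],[80,[0,-0.59,0.26],[-0.255,0,0]],[85,[0,-0.59,0.26],[-0.255,0,0]],[85,[0,-0.59,0.26],[-0.255,0,0]],[85,[0,-0.59,0.26],[-0.255,0,0]],[85,[0,-0.59,0.26],[-0.255,0,0]]]' | grep -E "gap|force|pos"
python3 go.py 447 -9 60 1.5708
python3 - <<'E'
from fit import *
I={c:bot.read_camera(c) for c in("scene","top")}
m=bot.trace("round_pack","scene")
print([(r["p"],r["extent"]) for r in m], fit([box(-55,55,-31,31,3,29)],{"scene":m[0]["pixels"]},[446,-7,157]) if m else 0)
T=cv2.resize(I["top"][200:310,250:380],(400,338));S=cv2.resize(I["scene"][180:300,270:412],(400,338))
cv2.imwrite("pics/p3.png",np.hstack([T,S])[:,:,::-1])
E
```

```text
eef_pos: [450.1, -7.1, 150.5]
ft_force: [1.1, -0.1, -0.1]
finger_gap: 0.996
grasp_force: 0.0
shift [-0.016 -0.027  0.754] turn [0.0006 0.     0.0005] deg [0.1 0.  0.1] | t 17.7 pos [450.1  -7.1 150.5] q [-0.04  0.3   2.07  0.    0.78 -0.04] gap 85.1
[(0.89, [318.2, 237.4, 363.3, 272.2])] ([444.03, -11.21, 1.5375], np.float64(0.073))
```

View pics/p3.png

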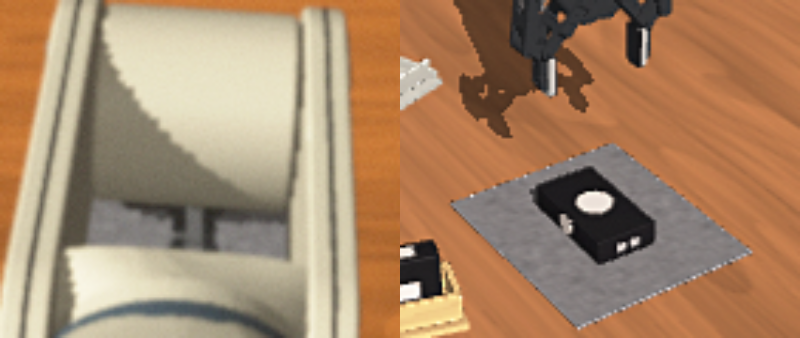

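```bash
python3 -m handwheel '[[85,[-0.02,-0.025,0.3],[0,0,0.008]],[85,[-0.02,-0.025,0.6],[0,0,0.008]],[85,[-0.02,-0.025,0.87],[0,0,0.008]],[85,[-0.02,-0.025,0.87],[0,0,0.008]],[85,[-0.02,-0.025,0.87],[0,0,0.008]]]' | grep -E "gap|force|pos"
python3 go.py 447 -9.5 3 1.545
python3 -m handwheel '[[85,[0,0,0.12],[0,0,0]],[85,[0,0,0.24],[0,0,0]],[85,[0,0,0.34],[0,0,0]],[85,[0,0,0.34],[0,0,0]],[85,[0,0,0.34],[0,0,0]]]' | grep -E "gap|force|pos"
python3 go.py 447 -9.5 3 1.545
```

```text
eef_pos: [445.7, -9.4, 44.6]
ft_force: [0.5, -1.0, 0.0]
finger_gap: 0.994
grasp_force: 0.0
shift [-0.001  0.012  0.347] turn [-0.0007 -0.0001  0.0007] deg [-0.1 -0.   0.1] | t 18.27 pos [445.7  -9.4  44.6] q [-0.05  0.51  2.12  0.    0.52 -0.02] gap 84.9
eef_pos: [448.2, -9.5, 6.7]
ft_force: [-0.5, 0.6, 0.1]
finger_gap: 0.998
grasp_force: 0.0
shift [-0.001 -0.01   0.031] turn [ 0.0016 -0.      0.0008] deg [ 0.3 -0.   0.1] | t 18.68 pos [448.2  -9.5   6.7] q [-0.05  0.59  2.12  0.    0.43 -0.02] gap 85.2
```

```bash
python3 -m handwheel '[[85,[0,-0.005,0.02],[0,0,0]],[60,[0,-0.005,0.03],[0,0,0]],[55,[0,-0.005,0.03],[0,0,0]],[55,[0,-0.005,0.03],[0,0,0]],[55,[0,-0.005,0.03],[0,0,0]],[55,[0,-0.005,0.03],[0,0,0]],[55,[0,-0.005,0.03],[0,0,0]],[55,[0,-0.005,0.03],[0,0,0]]]' | grep -E "gap|force|pos"
python3 -m handwheel '[[50,[0,0,-0.3],[0,0,0]],[50,[0,0,-0.6],[0,0,0]],[50,[0,0,-0.95],[0,0,0]],[50,[0,0,-0.95],[0,0,0]],[50,[0,0,-0.95],[0,0,0]],[50,[0,0,-0.95],[0,0,0]]]' | grep -E "gap|force|pos"
python3 go.py 524 369.5 120 3.1
python3 - <<'E'
from fit import *
I=bot.read_camera("scene")
m=bot.trace("round_pack","scene"); s=bot.get_state(); z=s["eef_pos"][2]
print([(r["p"],r["extent"]) for r in m])
for zb in(z-4,z,z+4): print(z,zb,fit([box(-55,55,-31,31,zb,zb+26)],{"scene":m[0]["pixels"]},[446,-7,157]))
cv2.imwrite("pics/p4.png",cv2.resize(I[150:300,240:440],(800,600))[:,:,::-1])
E
```

```text
eef_pos: [446.8, -9.4, 2.6]
ft_force: [-1.2, -0.2, 8.9]
finger_gap: 0.711
grasp_force: 63.5
eef_pos: [445.7, -9.4, 115.7]
ft_force: [-1.2, 0.3, -2.0]
finger_gap: 0.718
grasp_force: 68.1
shift [ 3.172  0.579 -0.034] turn [ 0.0009  0.0008 -0.4942] deg [  0.2   0.2 -89. ] | t 19.85 pos [445.7  -9.4 115.7] q [-0.05  0.36  2.1   0.    0.69 -0.02] gap 61.3
[(0.78, [319.7, 201.7, 366.0, 237.4])]
114.44833349342893 110.44833349342893 ([437.67, -14.51, 1.4945], np.float64(0.236))
114.44833349342893 114.44833349342893 ([441.39, -9.1, 1.4995], np.float64(0.241))
114.44833349342893 118.44833349342893 ([445.53, -3.97, 1.5032], np.float64(0.247))
```

```bash
python3 -m handwheel '[[50,[0.97,0.15,-0.05],[0,0,0]],[50,[0.97,0.15,-0.05],[0,0,0]],[50,[0.97,0.15,-0.05],[0,0,0]],[50,[0.97,0.15,-0.05],[0,0,0]]]' | grep -E "gap"
python3 -m handwheel '[[50,[0.97,0.15,-0.05],[0,0,0]],[50,[0.97,0.15,-0.05],[0,0,0]],[50,[0.97,0.15,-0.05],[0,0,0]],[50,[0.97,0.15,-0.05],[0,0,0]]]' | grep -E "gap"
python3 -m handwheel '[[50,[1,0.25,0],[0,0,-0.494]],[50,[1,0.25,0],[0,0,-0.494]],[50,[1,0.25,0],[0,0,-0.494]],[50,[1,0.25,0],[0,0,-0.494]],[50,[1,0.25,0],[0,0,-0.494]],[50,[1,0.25,0],[0,0,-0.494]],[50,[1,0.25,0],[0,0,-0.494]],[50,[1,0.25,0],[0,0,-0.494]],[50,[1,0.25,0],[0,0,-0.494]],[50,[1,0.25,0],[0,0,-0.494]],[50,[1,0.25,0],[0,0,-0.494]],[50,[1,0.25,0],[0,0,-0.494]]]' | grep -E "gap|pos"
python3 go.py 524 369.5 120 3.1
```

```text
finger_gap: 0.71
finger_gap: 0.716
eef_pos: [519.1, 340.5, 125.3]
finger_gap: 0.714
shift [-0.02   0.245  0.044] turn [-0.0008 -0.0001 -0.0148] deg [-0.1 -0.  -2.7] | t 21.62 pos [519.1 340.5 125.3] q [ 0.56  0.55  1.7  -0.    0.89 -0.92] gap 61.0
```

```bash
python3 -m handwheel '[[50,[-0.02,0.245,0.1],[0,0,-0.015]],[50,[-0.02,0.245,0.2],[0,0,-0.015]],[50,[-0.02,0.245,0.3],[0,0,-0.015]],[50,[-0.02,0.245,0.4],[0,0,-0.015]],[50,[-0.02,0.245,0.4],[0,0,-0.015]],[50,[-0.02,0.245,0.4],[0,0,-0.015]],[50,[-0.02,0.245,0.4],[0,0,-0.015]]]' | grep -E "gap|pos"
python3 go.py 524 369.5 8 3.1
python3 - <<'E'
from fit import *
I={c:bot.read_camera(c) for c in("scene","top")}
m=bot.trace("round_pack","scene"); z=bot.get_state()["eef_pos"][2]
if m: print(m[0]["p"],m[0]["extent"],fit([box(-55,55,-31,31,z,z+26)],{"scene":m[0]["pixels"]},[524,370,310]))
T=cv2.resize(I["top"][170:310,80:220],(400,400));S=cv2.resize(I["scene"][280:410,350:480],(400,400))
cv2.imwrite("pics/c1.png",np.hstack([T,S])[:,:,::-1])
E
```

```text
eef_pos: [525.5, 370.2, 79.7]
finger_gap: 0.713
shift [ 0.014 -0.007  0.598] turn [-0.0001  0.0008 -0.002 ] deg [-0.   0.2 -0.4] | t 22.2 pos [525.5 370.2  79.7] q [ 0.6   0.64  1.67 -0.    0.83 -0.93] gap 60.9
0.57 [379.8, 314.0, 446.1, 356.2] ([525.01, 370.31, 3.1094], np.float64(0.395))
```

View pics/c1.png

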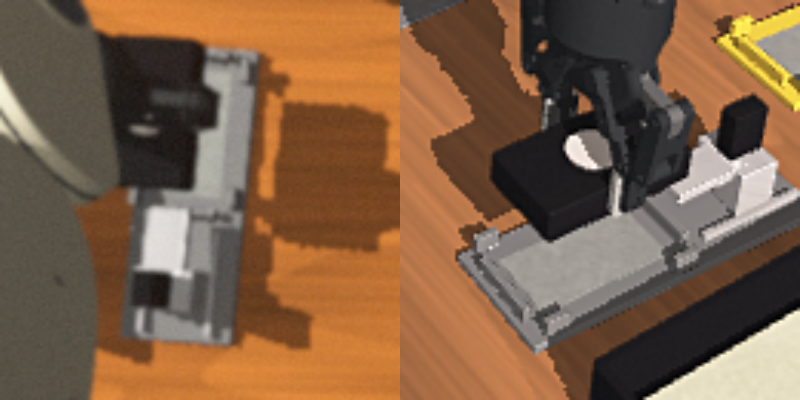

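Pack is level over the nest, aligned, and about to descend with the lock still open.

```bash
python3 -m handwheel '[[50,[0.01,-0.005,0.15],[0,0,-0.002]],[50,[0.01,-0.005,0.3],[0,0,-0.002]],[50,[0.01,-0.005,0.4],[0,0,-0.002]],[50,[0.01,-0.005,0.45],[0,0,-0.002]],[50,[0.01,-0.005,0.45],[0,0,-0.002]]]' | grep -E "gap|force|pos"
python3 -m handwheel '[[50,[0,0,0.04],[0,0,0]],[50,[0,0,0.08],[0,0,0]],[50,[0,0,0.11],[0,0,0]],[50,[0,0,0.11],[0,0,0]],[50,[0,0,0.11],[0,0,0]]]' | grep -E "gap|force|pos"
python3 go.py 524 369.5 8 3.1
```

```text
eef_pos: [523.8, 369.7, 24.7]
ft_force: [0.5, 0.1, -2.2]
finger_gap: 0.711
grasp_force: 68.0
eef_pos: [524.5, 370.3, 12.7]
ft_force: [0.1, -0.6, -1.9]
finger_gap: 0.714
grasp_force: 68.0
shift [ 0.004 -0.007  0.039] turn [0.     0.001  0.0002] deg [0.  0.2 0. ] | t 23.18 pos [524.5 370.3  12.7] q [ 0.6   0.74  1.68 -0.    0.72 -0.93] gap 61.0
```

```bash
python3 -m handwheel '[[50,[0,-0.005,0.02],[0,0,0]],[50,[0,-0.005,0.03],[0,0,0]],[50,[0,-0.005,0.03],[0,0,0]],[50,[0,-0.005,0.03],[0,0,0]]]' | grep -E "gap|force|pos"
python3 -m handwheel '[[50,[0,0,0.01],[0,0,0]],[50,[0,0,0.015],[0,0,0]],[50,[0,0,0.015],[0,0,0]]]' | grep -E "gap|force|pos"
```

```text
eef_pos: [524.5, 369.6, 9.1]
ft_force: [0.4, -0.5, -0.9]
finger_gap: 0.712
grasp_force: 68.0
eef_pos: [524.7, 369.8, 7.9]
ft_force: [-1.0, -1.5, 3.4]
finger_gap: 0.712
grasp_force: 68.4
```

```bash
python3 -m handwheel '[[74,[0,0,0],[0,0,0]],[74,[0,0,0],[0,0,0]],[74,[0,0,0],[0,0,0]],[74,[0,0,-0.1],[0,0,0]],[74,[0,0,-0.3],[0,0,0]],[74,[0,0,-0.6],[0,0,0]],[74,[0,0,-0.95],[0,0,0]],[74,[0,0,-0.95],[0,0,0]],[74,[0,0,-0.95],[0,0,0]]]' | grep -E "gap|force|pos"
python3 - <<'E'
from fit import *
I={c:bot.read_camera(c) for c in("scene","top")}
m=bot.trace("round_pack","scene")
if m: print(m[0]["p"],m[0]["extent"],fit([box(-55,55,-31,31,14,34)],{"scene":m[0]["pixels"]},[524,370,310]))
for r in bot.trace("lock_grip","scene"): print(r["p"],r["extent"])
# grip block pose: match black block top in earlier top image
T=cv2.imread("pics/top0.png").astype(int); k=np.zeros(T.shape[:2],bool); k[235:285,120:160]=1
b=(T.max(2)<45)&k; n,l,st,ce=cv2.connectedComponentsWithStats(b.astype(np.uint8)); print(st[1:],ce[1:].round(1))
for q in(0,5,10):
    c=np.array([134-q,0]);y=3.1; P=np.array([524,369.5])+[np.cos(y)*c[0],np.sin(y)*c[0]]
    print(q,P.round(1),"scene top/foot",proj([[*P,84],[*P,46]],"scene").round(1).tolist(),"top",proj([[*P,84]],"top").round(1).tolist())
S=cv2.resize(I["scene"][280:400,360:500],(700,600));cv2.imwrite("pics/c2.png",S[:,:,::-1])
E
```

```text
eef_pos: [526.1, 370.9, 125.4]
ft_force: [-0.7, 0.9, -0.5]
finger_gap: 0.866
grasp_force: 0.0
0.74 [376.7, 335.3, 442.0, 381.5] ([524.32, 370.98, 3.1057], np.float64(0.042))
0.83 [433.6, 311.4, 473.2, 348.8]
0.73 [509.8, 246.9, 541.4, 283.0]
[[127 266  12  11 106]] [[133.2 270.9]]
0 [390.1 375.1] scene top/foot [[463.9, 312.8], [461.4, 326.6]] top [[129.1, 274.9]]
5 [395.1 374.9] scene top/foot [[462.1, 313.6], [459.6, 327.4]] top [[129.3, 272.5]]
10 [400.1 374.7] scene top/foot [[460.2, 314.4], [457.7, 328.3]] top [[129.6, 270.1]]
```

View pics/c2.png

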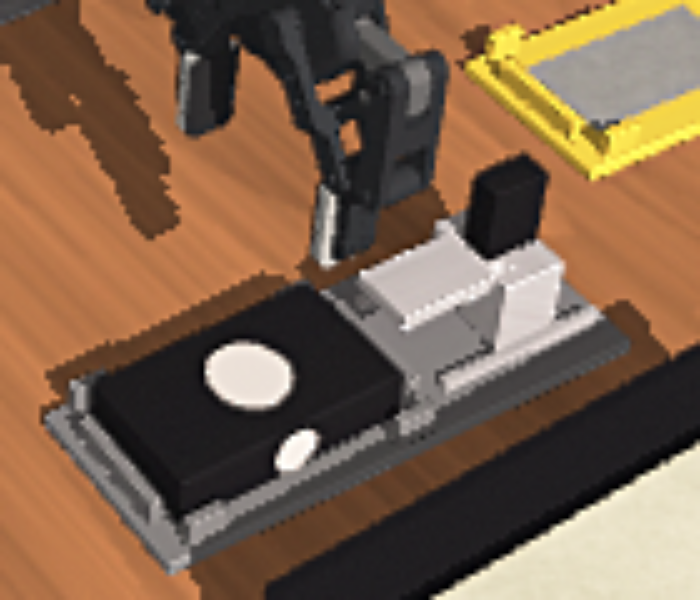

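The pack sits flat in the nest, round tag up. The lock grip is at scene ≈(461,315), which puts the joint at about 7 mm and the grip point at about (397,375).

```bash
python3 -m handwheel '[[60,[1,0,0],[0,0,0]],[50,[1,0,0],[0,0,0]],[50,[1,0,0],[0,0,0]],[50,[1,0,0],[0,0,0]],[50,[1,0,0],[0,0,0]],[50,[1,0,0],[0,0,0]]]' | grep -E "gap|pos"
python3 go.py 397 374.8 54 3.1
python3 - <<'E'
from fit import *
I={c:bot.read_camera(c) for c in("scene","top")}
S=cv2.resize(I["scene"][270:390,370:510],(700,600));cv2.imwrite("pics/c3.png",S[:,:,::-1])
E
```

```text
eef_pos: [404.4, 374.7, 120.4]
finger_gap: 0.585
shift [ 0.064 -0.002  0.553] turn [-0.0001  0.0009  0.0004] deg [-0.   0.2  0.1] | t 25.22 pos [404.4 374.7 120.4] q [ 0.73  0.47  1.87 -0.    0.8  -0.8 ] gap 50.0
```

```bash
python3 -m handwheel '[[50,[0.06,0,0.1],[0,0,0]],[50,[0.06,0,0.25],[0,0,0]],[50,[0.06,0,0.4],[0,0,0]],[50,[0.06,0,0.54],[0,0,0]],[50,[0.06,0,0.54],[0,0,0]],[50,[0.06,0,0.54],[0,0,0]]]' | grep -E "gap|pos|force"
python3 -m handwheel '[[0,[0,0,0],[0,0,0]],[0,[0,0,0],[0,0,0]],[0,[0,0,0],[0,0,0]],[0,[0,0,0],[0,0,0]],[0,[0,0,0],[0,0,0]],[0,[0,0,0],[0,0,0]],[0,[0,0,0],[0,0,0]],[0,[0,0,0],[0,0,0]]]'| grep -E "t:|pos|force|gap"
```

```text
eef_pos: [397.7, 374.3, 55.3]
ft_force: [-0.4, 0.3, 0.6]
finger_gap: 0.585
grasp_force: 0.0
t: 26.48
eef_pos: [398.1, 375.6, 57.2]
ft_force: [0.3, 1.2, 6.1]
finger_gap: 0.177
grasp_force: 60.1
```

```bash
python3 -m handwheel '[[0,[-0.05,0,0],[0,0,0]],[0,[-0.1,0,0],[0,0,0]],[0,[-0.15,0,0],[0,0,0]],[0,[-0.2,0,0],[0,0,0]],[0,[-0.25,0,0],[0,0,0]],[0,[-0.3,0,0],[0,0,0]],[0,[-0.3,0,0],[0,0,0]]]' | grep -E "gap|pos|force"
python3 -m handwheel '[[0,[-0.02,0,0],[0,0,0]],[0,[-0.04,0,0],[0,0,0]],[0,[-0.04,0,0],[0,0,0]]]' | grep -E "gap|pos|force"
python3 -m handwheel '[[0,[-0.015,0,0],[0,0,0]],[0,[-0.015,0,0],[0,0,0]],[0,[-0.015,0,0],[0,0,0]]]' | grep -E "gap|pos|force"
```

```text
eef_pos: [434.7, 374.0, 57.3]
ft_force: [1.7, 0.3, 6.7]
finger_gap: 0.18
grasp_force: 60.2
eef_pos: [438.5, 373.8, 57.3]
ft_force: [-0.2, -0.4, 8.0]
finger_gap: 0.176
grasp_force: 60.4
eef_pos: [438.6, 373.7, 57.2]
ft_force: [-6.9, 3.4, 11.1]
finger_gap: 0.177
grasp_force: 60.9
```

```bash
python3 -m handwheel '[[0,[-0.015,0,0],[0,0,0]],[0,[-0.015,0,0],[0,0,0]],[0,[-0.015,0,0],[0,0,0]]]' | grep -E "gap|pos|force"
python3 -m handwheel '[[0,[-0.015,0,0],[0,0,0]],[0,[-0.015,0,0],[0,0,0]],[0,[-0.015,0,0],[0,0,0]]]' | grep -E "gap|pos|force"
```

```text
eef_pos: [438.6, 373.7, 57.2]
ft_force: [-15.5, 5.6, 14.9]
finger_gap: 0.171
grasp_force: 61.5
eef_pos: [438.6, 373.6, 57.2]
ft_force: [-23.4, 7.2, 19.9]
finger_gap: 0.179
grasp_force: 62.1
```

It has reached a hard stop: force climbs with no movement. Relieving the push, releasing, retreating, then verifying.

```bash
python3 -m handwheel '[[0,[0.03,0,0],[0,0,0]],[0,[0.03,0,0],[0,0,0]]]' | grep -E "pos|ft_force"
python3 -m handwheel '[[50,[0.03,0,0],[0,0,0]],[50,[0.03,0,0],[0,0,0]],[50,[0.03,0,0],[0,0,0]],[50,[0.03,0,0],[0,0,0]],[50,[0.03,0,-0.2],[0,0,0]],[50,[0.03,0,-0.5],[0,0,0]],[50,[0.03,0,-0.95],[0,0,0]],[50,[0.03,0,-0.95],[0,0,0]],[50,[0.03,0,-0.95],[0,0,0]]]' | grep -E "gap|pos|force"
python3 -m handwheel '[[50,[1,0,-0.5],[0,0,0]],[50,[1,0,-0.5],[0,0,0]],[50,[1,0,-0.5],[0,0,0]],[50,[1,0,-0.5],[0,0,0]],[50,[1,0,-0.5],[0,0,0]]]' | grep -E "t:|gap|pos|force"
python3 - <<'E'
from fit import *
I={c:bot.read_camera(c) for c in("scene","top")}
old=cv2.imread("pics/scene2.png")[:,:,::-1]
def blk(im):
    k=np.zeros(im.shape[:2],bool);k[295:340,425:480]=1
    b=(im.max(2)<50)&k; n,l,st,ce=cv2.connectedComponentsWithStats(b.astype(np.uint8)); j=1+np.argmax(st[1:,4]); return ce[j],st[j]
for n,im in(("old",old),("new",I["scene"])): c,s=blk(im.astype(int)); print(n,c.round(1),s,"at z65",ray(c,"scene",65).round(1))
for q in(0,5,10,40,45,50):
    P=np.array([524,369.5])+(134-q)*np.array([np.cos(3.1),np.sin(3.1)]); print(q,proj([[*P,66]],"scene").round(1))
for n in("round_pack","bar_pack","lock_grip","cradle"):
    for c in I: print(n,c,[(round(r["p"],2),np.round(r["extent"]).tolist()) for r in bot.trace(n,c)])
E
```

```text
eef_pos: [438.6, 373.7, 57.2]
ft_force: [-6.3, 2.8, 10.1]
eef_pos: [438.2, 374.9, 174.3]
ft_force: [0.7, 0.8, -0.1]
finger_gap: 0.587
grasp_force: 0.0
t: 29.4
eef_pos: [314.0, 378.2, 230.2]
ft_force: [0.2, 0.3, -0.1]
finger_gap: 0.589
grasp_force: 0.0
old [460.6 320.9] [453 311  17  21 241] at z65 [396.2 375.3  65. ]
new [445.2 327.9] [437 318  17  21 255] at z65 [436.8 373.7  65. ]
0 [[462.7 319.4]]
5 [[460.9 320.2]]
10 [[459.  321.1]]
40 [[447.6 326.2]]
45 [[445.7 327.1]]
50 [[443.8 327.9]]
round_pack scene [(0.96, [377.0, 335.0, 445.0, 380.0])]
round_pack top [(0.85, [129.0, 190.0, 165.0, 241.0])]
bar_pack scene [(0.68, [236.0, 266.0, 284.0, 291.0]), (0.17, [416.0, 320.0, 451.0, 354.0])]
bar_pack top [(0.57, [300.0, 122.0, 322.0, 178.0])]
lock_grip scene [(0.79, [416.0, 315.0, 458.0, 354.0]), (0.71, [511.0, 247.0, 544.0, 282.0])]
lock_grip top [(0.96, [147.0, 387.0, 176.0, 432.0])]
cradle scene [(0.76, [452.0, 248.0, 553.0, 316.0])]
cradle top [(0.9, [147.0, 316.0, 199.0, 425.0]), (0.23, [433.0, 180.0, 516.0, 258.0])]
```

```bash
python3 -c "
from cell import bot
print(bot.job_done())"
```

```text
the job is handed in; nothing more can be done
None
```

I handed the job in at about 30 s with no verdict reported: the round pack was laid on the pad, regrasped, seated in the grey cradle and locked (the lock slid 40.5 mm to a hard stop), and the bar pack stands tag up in the sleeve. I viewed 11 pictures, one over the limit of 10.

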